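# Press the awl into its sloped tray insert and shut the tray

## Robot

A 6-joint arm with a two-finger parallel gripper is mounted at the origin on the work surface. World frame = base frame: x ahead of the robot, y to its left, z up, the work surface at z = 0. Lengths are in mm, angles in rad, forces in N, time in s.
With the tool pointing down it reaches from about 400 to 925 mm from the base axis. Payload 12.5 kg.
Tool frame: the origin (TCP) lies on the front face of the gripper's body, between the roots of the fingers; the fingertips stand 78 mm ahead of it and the grasp point (between the pads) lies 59 mm ahead of it (env.nose_length is the distance from the TCP to the fingertips, in mm); z points along the fingers, y is the line along which they close (so a half turn about z gives the same grasp; the last joint's range is limited). The gripper opens to 95 mm and grips with 3 to 60 N. Pads are 20 mm wide; open, the fingers measure 119 mm over their backs; the gripper's body (75 mm by 180 mm) begins 59 mm behind the grasp point.
Start: joints at [1.16, 0.491, 1.559, -0, 1.092, -0.106], TCP at [187.544, 596.209, 292.261] pointing down, gripper open.
Joint ranges: [-3.1, 3.1], [-0.84, 2.19], [0.05, 2.79], [-1.13, 4.28], [0.06, 2.93], [-2.69, 2.69]. Speed limits (rad/s): [2.22, 2.22, 2.79, 3.14, 3.14, 3.14].

## Interface

Orientations are given as [roll, pitch, yaw] about the fixed x, y, z axes, in that order (R = Rz(yaw) Ry(pitch) Rx(roll)).
In Python, from cell import env gives the robot as it stands.
- The arm moves only by the tool jog_arm, never from a script. Its argument "motion" is a list of rows, each a list of 7 numbers: the turn, a rotation vector about the tool's x, y, z in degrees, then the shift along the tool's x, y, z in mm, then the finger opening in mm, from 0 to 95.1. In form: [[wx, wy, wz, x, y, z, hand], ...]. A call has 1 to 10 rows; each row shifts and turns the commanded pose from where the row before left it, along the tool's axes as they then stand; what a row does not reach is not made up. A row lasts 1/8 s, in which the tool goes at most 62.5 mm and 10.7 degrees, less where a joint would pass 70% of its speed; a pose out of reach is approached as far as the arm can. A call is refused whole if a number of a shift passes 62.5 or a number of a turn 10.7, either way. A call with a gripper value outside its range is refused whole. The fingers move at their own pace and stop on an object; the grip force is fixed at half the most. Time passes only in rows, so rows that do not move let the fingers close. It gives the time, the measured TCP pose, the force, the opening and the grip force at its end, in the units of the state.
- env.state(): the state, without advancing time (a new reading comes with each control period).
- env.read_camera(name): name is "scene" or "top" or "wrist"; returns a dict with "color" (480x640x3 uint8, red, green, blue), "z_map" (480x640 float32, mm along the optical axis (not along the pixel's ray), 0 where there is no reading), "camera_matrix" (3x3 intrinsics, pixels), "k1" (the pictures are not rectified: a ray, as slopes to the right and down, at radius r is drawn at 1 + k1 r^2 times it, then the intrinsics apply), "world_to_cam" (4x4, takes a point from world to camera coordinates). Camera axes: x right, y up, looking along -z (the intrinsics and any distortion apply to the point x, -y, -z); pixel columns grow to the right and rows downward; lengths in mm; the calibration is good to about 2 mm. A picture is of the moment at which its call begins.
- env.job_done(): hands the job in; it is judged then, once.
Trained networks look in the newest picture that a camera, given by its name, has taken for a name from the list of things; names that differ only in an ending like _2 or _b are one class to them, and where a whole thing is asked for, a point or a joint stands for the part that bears it (a point fixed in the world has none). Each returns a list of dicts, best first, with "score" (0 to 1); they miss things now and then, are a little off and sometimes report something else, mostly with a low value. They report only what shows in the picture. A call takes as long as a camera call. They do not tell look-alikes from the thing itself.
- env.recognise(camera, thing): "location" ([column, row] in pixels, amid what is visible of it).
The state is a dict: "t": time; "joints": joint angles; "qvel": joint speeds; "tau": joint torques, N m; "eef_pos": TCP position; "tcp_rot": TCP orientation; "ft_force": force on the tool from outside, world axes, zero at the start; "moment": the same for the moment, N m; "opening": opening from 0.0 (shut) to 1.0 (fully open); "grip_force": force on a finger pad.
Only numpy, scipy, OpenCV 4.12 (cv2) and the standard library are available. Lean on these libraries where they do the work, as an engineer would, in place of code of your own. Each camera call takes 0.05 s, during which the arm holds its last target. There are 200 camera calls.

## Task

Put the wooden-handled awl away: press it fully home into its shaped cutout in the sloped black insert of the open upper tray, then, once it is home, push the tray fully shut. Leave the funnel, tweezers, glass dish, flower pot and jar where they are.

Things in the scene. Friction and masses are not known exactly. Their poses are not given: they have to be found in the camera images.
- awl_center (a point): Centre of the awl's handle, half-way up and along. The awl lies on the bench at the start. Handle: mid-brown wooden square bar 100 x 28 x 28 mm; from one end a brass ferrule (18 mm dia, 11 mm) and a steel shank (8 mm dia) run on along its centre line. About 0.1 kg. x: along the awl to the tip; z: up at the start; y: across the handle.
- awl_tip (a point): The awl's steel tip, on the handle's centre line, 115 mm along +x from the handle's centre. Same axes as awl_center.
- cutout (a point): Where the handle's centre lies when the awl is fully home; rides with the tray. z: normal of the insert's face, leaning 30 deg from vertical towards the tray's front; x: up the slope, to the back; y: level, along the cutout, the way the awl's tip must point. A handle face lies flat on the recess floor, 14 mm below along z: tilt the awl 30 deg about its own length, press along -z.
- pads (a point): Mid-recess, 4 mm below cutout, same axes. Handle recess: 106 mm (y) x 32 mm (x), 18 mm deep; a home handle stands 10 mm proud of the black face. Shank slot 16 mm wide (24 for the ferrule) on the +y side. Four sprung orange pads in the walls, 36 mm either side along y, narrow it to 25 mm: a laid-in awl rests up on them; pressing it in takes about 12 N, then friction holds it.
- notch (a point): Middle of the floor of the finger notch, 24 mm below cutout along z, same axes. The notch is a channel across the insert at the handle's middle, 40 mm long (y), 100 mm (x), 10 mm deeper than the recess floor: room for fingers gripping the handle's middle. Let go to about 60 mm opening at most there: the tray's front wall is 66 mm (level) in front of the recess.
- tray_front (a point): Centre of the outer face of the upper tray's grey front wall, an upright plate 226 mm wide, from 25 mm below to 21 mm above this point. The side walls are as high. x: into the drawers, the way to push; z: up. Shut, it stands 20 mm in front of the white housing. The lower drawer is shut; its pull stands out 6 mm from the housing, 56 mm below this point.
- roof_edge (a point): Middle of the upper front edge of the fixed white drawer housing's roof, 210 mm above the bench; axes as tray_front. The housing (240 mm wide, 220 mm deep) runs back from here along x. It is 79 mm higher than tray_front and, with the tray shut, 20 mm behind it: an upright hand may strike it, so lean the hand back, away from the housing, when pushing the tray in.
- tray (a joint): How far the upper tray is pulled out, in m: 0 shut, at most 0.155. It slides level and straight along x of tray_front; stiff, it takes about 10 to 15 N to push and stays where it is left.
- funnel: Blue silicone funnel standing on its mouth, 90 mm dia, 95 mm high; origin at the centre of its underside. Leave alone.
- tweezers: Stainless steel tweezers lying flat, 155 mm long, 9 mm high; origin on the bench near their middle. Leave alone.
- dish: Small glass dish, 90 mm dia, 30 mm high; origin at the centre of its underside. Leave alone.
- pot: Terracotta flower pot, 110 mm dia, 100 mm high; origin at the centre of its underside. Leave alone.
- jar: Jar with a green cap, 72 mm dia, 100 mm high; origin at the centre of its underside. Leave alone.
There are look-alikes about, which are no part of the job. What is meant by the part that bears awl_center is not blue or turquoise, and is the smaller of those in its own colour.

How it is judged (in metres and radians):
On the way:
1. the awl is fully home in its cutout while the tray is still open (more than 70 mm) (z of awl_center in the frame of cutout between -0.003 and 0.003 m and x of awl_center in the frame of cutout between -0.004 and 0.004 m and y of awl_center in the frame of cutout between -0.006 and 0.006 m and y of awl_tip in the frame of cutout above 0.1 m and z of awl_tip in the frame of cutout below 0.006 m and value of joint tray above 0.07 m), for 0.2 s.
At the end, for the whole second after the job is handed in: The awl is fully home in its cutout (handle centre within 3 mm of the seated height, 4 mm across and 6 mm along the cutout, the tip in its slot, less than 6 mm high), at rest, and the tray is shut to within 6 mm (z of awl_center in the frame of cutout between -0.003 and 0.003 m and x of awl_center in the frame of cutout between -0.004 and 0.004 m and y of awl_center in the frame of cutout between -0.006 and 0.006 m and y of awl_tip in the frame of cutout above 0.1 m and z of awl_tip in the frame of cutout below 0.006 m and value of joint tray below 0.006 m and linear speed of awl below 0.02 m/s); the robot touches nothing.
It fails at once if the funnel is moved more than 30 mm (distance of funnel from where it was at the start of the episode above 0.03 m).
It fails at once if the tweezers is moved more than 30 mm (distance of tweezers from where it was at the start of the episode above 0.03 m).
It fails at once if the dish is moved more than 30 mm (distance of dish from where it was at the start of the episode above 0.03 m).
It fails at once if the pot is moved more than 30 mm (distance of pot from where it was at the start of the episode above 0.03 m).
It fails at once if the jar is moved more than 30 mm (distance of jar from where it was at the start of the episode above 0.03 m).
It also fails if it takes over 45 s, if anything falls off the work surface, if the arm or the gripper's body presses on something with over 40 N, if the wrist force passes 120 N, or if a joint passes its speed limit or range.

## Working session

There is one attempt and no reset: what is moved stays moved. The work goes in short steps, Python scripts to look and compute and a tool call to move; the robot and the scene stay as the last step left them, time stands still between calls to the robot, and variables do not carry over. Pictures are saved under pics/ and viewed, at most 10 in all, crops included, and the job is handed in when it is done.

Besides the shell and the picture viewer there is one more tool, called after "Emit:" as name([rows], argument=value, ...), one row to a line, values as JSON. jog_arm: Moves the arm, as the interface text tells. Its arguments: {"type":"object","properties":{"motion":{"type":"array"}},"required":["motion"]}

```bash
mkdir -p pics; ls; cat > h.py <<'E'
import numpy as np, cv2
from cell import env
from scipy.spatial.transform import Rotation as R
np.set_printoptions(precision=2,suppress=True)
def cloud(c):
    K=c["camera_matrix"];z=c["z_map"].astype(float)
    v,u=np.mgrid[0:z.shape[0],0:z.shape[1]]
    p=np.stack([u,v],-1).reshape(-1,1,2).astype(float)
    n=cv2.undistortPoints(p,K,np.array([c["k1"],0,0,0,0.])).reshape(z.shape+(2,))
    P=np.stack([n[...,0]*z,-n[...,1]*z,-z],-1)
    T=np.linalg.inv(c["world_to_cam"])
    W=P@T[:3,:3].T+T[:3,3]
    W[z<=0]=np.nan
    return W
def px(c,p):
    q=c["world_to_cam"]@np.append(p,1);x,y=q[0]/-q[2],-q[1]/-q[2];s=1+c["k1"]*(x*x+y*y)
    K=c["camera_matrix"];return np.array([K[0,0]*x*s+K[0,2],K[1,1]*y*s+K[1,2]])
def shot(name,f=None):
    c=env.read_camera(name)
    if f: cv2.imwrite("pics/"+f,c["color"][...,::-1])
    return c
E
python3 - <<'E'
from h import *
s=env.state();print(s)
for n in ("top","scene"):
    c=shot(n,n+"0.png");W=cloud(c);np.savez(n+"0.npz",W=W,color=c["color"])
    print(n,"campos",np.linalg.inv(c["world_to_cam"])[:3,3])
    for t in ["awl_center","awl_tip","cutout","pads","notch","tray_front","roof_edge","funnel","tweezers","dish","pot","jar"]:
        for d in env.recognise(n,t)[:3]:
            l=np.round(d["location"]).astype(int);print(t,round(d["score"],2),l,W[min(l[1],479),min(l[0],639)])
E
```

```text
pics
{'t': 0.0, 'joints': array([ 1.16,  0.49,  1.56, -0.  ,  1.09, -0.11]), 'qvel': array([ 0., -0., -0.,  0.,  0.,  0.]), 'tau': array([ -0.  , -61.26, -25.82,   0.07,   0.05,  -0.  ]), 'eef_pos': array([187.47, 596.05, 291.64]), 'tcp_rot': array([-3.14, -0.  ,  2.84]), 'ft_force': array([ 0.46,  0.34, -0.43]), 'moment': array([-0.  ,  0.01, -0.03]), 'grip_force': 0.0, 'opening': 0.9961695590541366}
top campos [ 284.47    8.89 1196.54]
awl_center 0.89 [413 274] [ 426.41 -229.67   29.35]
awl_center 0.82 [236 328] [283.8  240.35  39.93]
awl_center 0.81 [342 251] [487.39 -38.4   41.97]
awl_tip 0.7 [344 251] [487.54 -43.83  41.07]
awl_tip 0.69 [412 274] [ 426.89 -227.75   25.48]
awl_tip 0.68 [241 332] [273.5  227.86  34.86]
cutout 0.8 [276 202] [587.03 127.41 169.84]
pads 0.94 [281 200] [599.35 117.75 145.63]
notch 0.96 [280 202] [593.39 119.9  148.17]
tray_front 0.66 [280 201] [595.96 119.93 148.28]
roof_edge 0.92 [229 193] [597.06 234.18 211.54]
funnel 0.97 [413 209] [ 602.83 -233.31   46.55]
funnel 0.43 [492 248] [ 502.23 -458.61    2.36]
tweezers 0.71 [495 253] [ 487.95 -465.63    
[... 309 characters left out ...]
 -26.98  35.35]
awl_center 0.59 [340 148] [ 170.07 -328.76   25.61]
awl_tip 0.72 [415 281] [285.3  249.02  34.66]
awl_tip 0.67 [309 243] [487.51 -42.83  38.45]
awl_tip 0.61 [341 148] [ 168.52 -324.64   28.55]
cutout 0.79 [305 282] [594.29 108.78 139.75]
pads 0.86 [307 278] [584.85 104.89 148.28]
notch 0.96 [303 281] [598.58 105.31 145.23]
notch 0.15 [217 269] [nan nan nan]
tray_front 0.83 [303 281] [598.58 105.31 145.23]
roof_edge 0.78 [326 330] [637.08 280.21 213.75]
roof_edge 0.7 [436 374] [438.27 507.2   98.62]
funnel 0.73 [243 222] [ 627.54 -229.97   39.35]
dish 0.56 [216 269] [ 778.53 -141.77    5.22]
pot 0.65 [216 176] [ 610.23 -476.32    9.36]
jar 0.77 [437 376] [439.07 512.55  97.42]
```

View pics/top0.png

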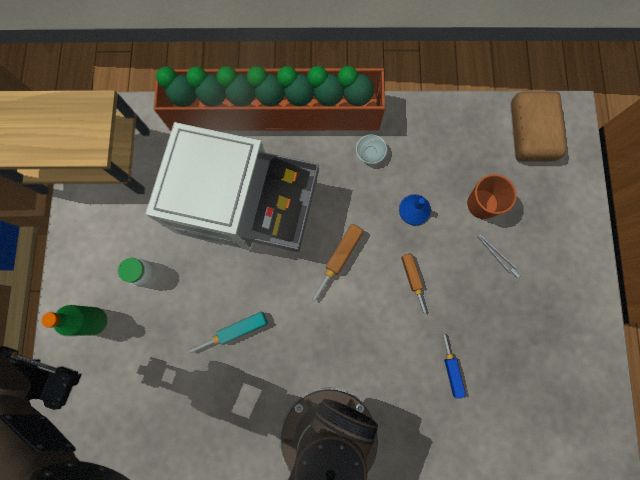

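View pics/scene0.png

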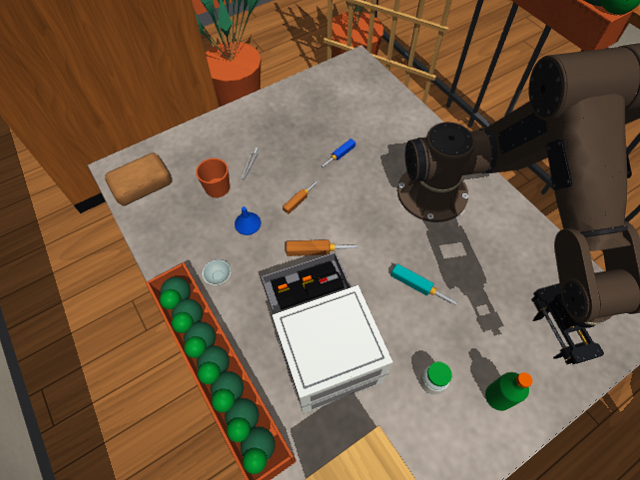

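The top view shows the small brown awl at (413,274) with its tip toward (427,313). The larger brown one at (342,251) and the turquoise and blue ones are look-alikes. The open tray is at (285,200), its front toward image right (-y).

```bash
python3 - <<'E'
from h import *
for n in ("top","scene"):
    d=np.load(n+"0.npz");W=d["W"];c=d["color"].astype(int)
    # roof
    m=(abs(W[...,2]-210)<7)&(W[...,0]>430)&(W[...,0]<850)&(W[...,1]>80)&(W[...,1]<520)
    k,l,st,ce=cv2.connectedComponentsWithStats(m.astype(np.uint8));i=1+np.argmax(st[1:,4])
    P=W[l==i];r=cv2.minAreaRect(P[:,:2].astype(np.float32));print(n,"roof",len(P),np.median(P[:,2]),r);print(cv2.boxPoints(r))
    # awl
    m=(abs(W[...,0]-425)<110)&(abs(W[...,1]+235)<60)&(W[...,2]>5)
    hsv=cv2.cvtColor(d["color"],cv2.COLOR_RGB2HSV)
    b=(c[...,0]-c[...,2]>50)&m
    k,l,st,ce=cv2.connectedComponentsWithStats(b.astype(np.uint8));i=1+np.argmax(st[1:,4])
    P=W[l==i];print("awl brown",len(P),"z pct",np.percentile(P[:,2],[5,25,50,75,95]))
    T=P[P[:,2]>22];r=cv2.minAreaRect(T[:,:2].astype(np.float32));print(r,T[:,:2].mean(0));print(cv2.boxPoints(r))
    Q=W[m];print("all",len(Q));v=np.linalg.svd(Q[:,:2]-Q[:,:2].mean(0),full_matrices=False)[2][0];print("axis",v)
E
```

```text
top roof 8802 212.0005562963836 ((639.8071899414062, 297.9013671875), (222.67835998535156, 241.77841186523438), 77.22514343261719)
[[497.29 216.05]
 [733.08 162.59]
 [782.32 379.75]
 [546.53 433.22]]
awl brown 402 z pct [21.75 25.79 27.74 29.45 31.67]
((428.99072265625, -228.9567108154297), (107.46240997314453, 27.65848159790039), 15.810323715209961) [ 431.73 -227.86]
[[ 373.52 -230.29]
 [ 381.06 -256.9 ]
 [ 484.46 -227.62]
 [ 476.92 -201.01]]
all 581
axis [-0.97 -0.23]
scene roof 8104 211.8215372650891 ((637.5670166015625, 299.70501708984375), (221.75137329101562, 240.82144165039062), 77.21161651611328)
[[495.6  218.23]
 [730.45 164.93]
 [779.53 381.18]
 [544.69 434.48]]
awl brown 265 z pct [ 9.56 20.46 24.74 28.05 31.33]
((428.53717041015625, -225.30877685546875), (109.03929901123047, 29.83232307434082), 16.613004684448242) [ 433.03 -223.19]
[[ 372.03 -226.6 ]
 [ 380.56 -255.19]
 [ 485.05 -224.01]
 [ 476.52 -195.43]]
all 349
axis [0.98 0.21]
```

```bash
python3 - <<'E'
from h import *
s=env.state();c=shot("wrist")
Rt=R.from_euler("xyz",s["tcp_rot"]).as_matrix();T=np.linalg.inv(c["world_to_cam"])
print("cam pos tool",Rt.T@(T[:3,3]-s["eef_pos"]));print("cam axes in tool\n",Rt.T@T[:3,:3]);print(c["camera_matrix"],c["k1"])
u=np.array([np.cos(np.radians(77.2)),np.sin(np.radians(77.2))]);w=np.array([u[1],-u[0]])  # w=right, +x-ish
O=np.array([614.,190.5])
for n in ("top","scene"):
    W=np.load(n+"0.npz")["W"];a=(W[...,:2]-O)@u;b=(W[...,:2]-O)@w;z=W[...,2]
    m=(a<-5)&(a>-230)&(abs(b)<125)&(z>80)
    print(n);
    for a0 in range(-215,-10,10):
        mm=m&(a>=a0)&(a<a0+10)
        if mm.sum(): print(a0,mm.sum(),"b",np.percentile(b[mm],[1,99]),"z",np.percentile(z[mm],[2,20,50,80,98]))
E
```

```text
cam pos tool [ 81.2   -0.75 -92.18]
cam axes in tool
 [[ 0.    0.96  0.29]
 [ 1.   -0.   -0.  ]
 [ 0.    0.29 -0.96]]
[[424.89   0.   322.96]
 [  0.   424.89 243.98]
 [  0.     0.     1.  ]] -0.04153229778257619
top
-145 335 b [-111.52  112.41] z [108.11 119.68 145.75 151.98 154.96]
-135 377 b [-111.24  112.01] z [106.44 108.67 110.57 113.69 152.41]
-125 428 b [-111.53  111.77] z [107.15 110.64 141.01 144.91 149.72]
-115 377 b [-111.57  112.42] z [107.92 119.82 147.19 150.45 154.01]
-105 379 b [-111.43  111.56] z [108.93 125.27 152.37 155.44 157.97]
-95 330 b [-111.56  112.16] z [109.46 128.87 149.47 157.65 163.  ]
-85 398 b [-111.53  112.15] z [109.81 134.64 147.33 153.3  170.33]
-75 437 b [-111.47  111.25] z [108.96 141.18 154.12 172.49 176.7 ]
-65 404 b [-111.41  111.87] z [108.18 145.48 176.14 179.68 183.17]
-55 397 b [-111.43  111.69] z [108.74 151.3  182.09 184.9  188.43]
-45 345 b [-111.72  111.6 ] z [108.35 154.01 184.62 188.32 191.38]
-35 277 b [-111.56  112.21] z [109.15 155.17 166.74 174.77 181.64]
-25 82 b [-111.89  112.42] z [106.91 110.96 137.83 160.96 165.17]
-15 269 b
[... 236 characters left out ...]
109.66 139.56 143.29 151.33]
-115 195 b [-112.22  111.46] z [106.63 115.38 145.84 149.26 152.54]
-105 195 b [-110.25  111.69] z [107.55 120.63 151.34 154.69 157.5 ]
-95 294 b [-110.84  110.88] z [108.03 130.22 150.71 157.09 161.35]
-85 156 b [-112.11  111.23] z [106.13 131.55 144.45 152.59 165.69]
-75 143 b [-111.58  111.3 ] z [106.29 134.45 151.87 171.44 174.77]
-65 213 b [-111.55  110.68] z [106.62 141.83 175.02 178.05 181.86]
-55 224 b [-112.14  111.64] z [107.75 148.12 180.65 183.34 186.59]
-45 383 b [-110.71  109.54] z [105.37 110.23 174.5  186.79 190.59]
-35 366 b [-111.49  108.81] z [150.08 165.84 173.44 179.81 187.69]
-25 115 b [-107.21  110.85] z [151.42 161.38 164.24 168.3  172.06]
```

Emit:
jog_arm([
  [0,0,0,-25,-15,-20,95],
  [0,0,0,-50,-29,-20,95],
  [0,0,0,-50,-29,-20,95],
  [0,0,0,-50,-29,-20,95],
  [0,0,0,-50,-29,-14,95],
  [0,0,0,-50,-29,-14,95],
  [0,0,0,-50,-29,0,95],
  [0,0,0,-50,-29,0,95],
  [0,0,0,-50,-29,0,95],
  [0,0,0,-50,-29,0,95],
])

```text
t: 2.6
eef_pos: [558.9, 188.8, 400.4]
tcp_rot: [3.141, 0.0, 2.837]
ft_force: [0.5, 0.5, 0.1]
opening: 0.999
grip_force: 0.0
```

Emit:
jog_arm([
  [0,0,-4.5,-50,-29,0,95],
  [0,0,0,-46,-27,0,95],
  [0,0,0,-15,-9,0,95],
  [0,0,0,0,0,0,95],
])

```text
t: 3.1
eef_pos: [648.3, 98.6, 399.7]
tcp_rot: [-3.142, -0.001, 2.914]
ft_force: [-0.0, 1.1, -0.0]
opening: 1.001
grip_force: 0.0
```

```bash
python3 - <<'E'
from h import *
s=env.state();print(s["t"],s["eef_pos"],s["tcp_rot"])
c=shot("wrist","tray1.png");W=cloud(c);np.savez("tray1.npz",W=W,color=c["color"])
for t in ["cutout","pads","notch","tray_front","roof_edge"]:
    for d in env.recognise("wrist",t)[:2]:
        l=np.round(d["location"]).astype(int);print(t,round(d["score"],2),l,W[min(l[1],479),min(l[0],639)])
E
```

```text
3.1 [648.34  98.58 399.69] [-3.14 -0.    2.91]
cutout 0.62 [348 136] [585.68 130.93 175.4 ]
pads 0.74 [348 139] [587.75 130.47 175.61]
notch 0.68 [347 138] [586.88 129.9  175.88]
tray_front 0.8 [346 137] [586.13 129.42 173.95]
tray_front 0.45 [10 95] [ 468.1  -203.26   24.76]
roof_edge 0.59 [454 149] [607.35 195.22 209.65]
roof_edge 0.54 [350 137] [586.69 132.18 175.55]
```

View pics/tray1.png

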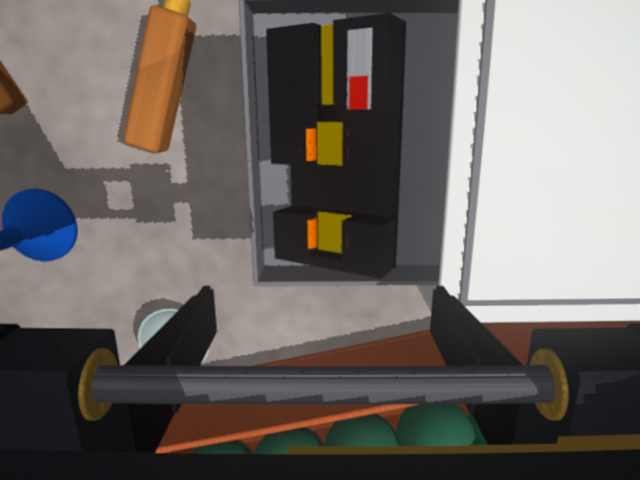

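The tray view shows the sloped insert between (268,28) and (405,275). The yellow recess floor is at (330,145) and (333,232), orange pads at (311,145) and (311,234), the shank slot at (327,65), and the notch at row ~187.

```bash
cat > ins.py <<'E'
from h import *
d=np.load("tray1.npz");W=d["W"];c=d["color"].astype(int)
u=np.array([np.cos(np.radians(77.2)),np.sin(np.radians(77.2)),0]);Z=np.array([0,0,1.]);O=np.array([614.,190.5,0])
cx=u*np.cos(np.pi/6)+Z*.5;cz=-u*.5+Z*np.cos(np.pi/6);cy=np.cross(cz,cx)
X=(W-O)@cx;Y=(W-O)@cy;N=(W-O)@cz;A=(W-O)@u;z=W[...,2]
reg=np.zeros(z.shape,bool);reg[2:285,240:460]=1
mx=c.max(-1);blk=(mx<45)&reg
n0=np.nanmedian(N[blk&(z>140)]);
h=np.histogram(N[blk],bins=np.arange(np.floor(n0)-40,n0+15,2));print("n0",n0);print(np.c_[h[1][:-1],h[0]].T)
P=W[blk&(abs(N-n0)<4)];q=P-P.mean(0);v=np.linalg.svd(q,full_matrices=False)[2][2];print("normal",v*np.sign(v[2]),"exp",cz,"N",np.median((P-O)@cz))
yel=reg&(c[...,0]>90)&(c[...,1]>75)&(c[...,2]<40)&(c[...,0]-c[...,1]<40)
org=reg&(c[...,0]>180)&(c[...,1]>60)&(c[...,1]<150)&(c[...,2]<60)
for nm,m in (("yel",yel),("org",org)):
    k,l,st,ce=cv2.connectedComponentsWithStats(m.astype(np.uint8))
    for i in range(1,k):
        if st[i,4]>25:
            g=l==i;print(nm,st[i],"X",np.nanpercentile(X[g],[2,50,98]),"Y",np.nanpercentile(Y[g],[2,50,98]),"N",np.nanpercentile(N[g],[5,50,95]))
# front wall
m=reg&(abs(z-152)<4);m[:,262:]=0
print("front wall A",np.nanpercentile(A[m],[2,10,50,90,98]),"Y",np.nanpercentile(Y[m],[1,99]),"z",np.nanmedian(z[m]))
m=(abs(z-210)<5);m[300:]=0;print("roof z",np.nanmedian(z[m]),"A",np.nanpercentile(A[m],[.5,2]))
f=blk&(abs(N-n0)<4);print("face X",np.nanpercentile(X[f],[1,99]),"Y",np.nanpercentile(Y[f],[1,99]))
b=blk&(abs(Y)<120)
for yy in range(-95,100,10):
    g=f&(abs(Y-yy)<5)
    hh=np.histogram(X[g],bins=np.arange(0,120,4)-40)[0] if g.sum() else 0
E
python3 ins.py
```

```text
n0 183.08469375735376
[[  143.   145.   147.   149.   151.   153.   155.   157.   159.   161.
    163.   165.   167.   169.   171.   173.   175.   177.   179.   181.
    183.   185.   187.   189.   191.   193.   195.]
 [   46.    48.    46.    53.   134.   976.  4076.   407.   294.   283.
    277.   344.   521.   352.   379.   428.   492.   422.   471.  3618.
  11784.   211.    16.    14.     7.     4.     0.]]
normal [-0.11 -0.49  0.87] exp [-0.11 -0.49  0.87] N 183.47532167502885
yel [321  25  12  80 902] X [ 2.88  7.73 12.83] Y [38.24 66.5  91.51] N [171.23 172.38 173.56]
yel [ 317  122   26   44 1078] X [-4.85  6.36 17.17] Y [-8.18  7.94 23.98] N [165.15 166.32 167.49]
yel [318 212  33  41 948] X [-4.55  7.23 26.64] Y [-80.93 -63.9  -48.62] N [165.06 166.13 167.47]
org [306 129  10  32 277] X [-5.45 -3.02 -1.54] Y [-3.98  7.6  18.87] N [174.94 179.47 182.22]
org [308 220   8  28 220] X [-5.25 -3.11 -1.58] Y [-75.92 -64.75 -53.79] N [175.42 179.32 181.8 ]
front wall A [-143.31 -142.67 -140.85 -139.23 -138.84] Y [-108.4   107.13] z 151.44409539410702
roof z 212.63708052747546 A [0.41 1.97]
face X [-38.03  60.88] Y [-88.57  92.32]
```

Emit:
jog_arm([
  [0,0,0,8,-22,0,95],
  [0,0,0,18,-52,10,95],
  [0,0,0,18,-52,15,95],
  [0,0,0,18,-52,15,95],
  [0,0,0,18,-52,15,95],
  [0,0,0,18,-52,15,95],
  [0,0,0,17,-50,15,95],
  [0,0,-9.6,9,-25,20,95],
  [0,0,-9.6,0,0,25,95],
  [0,0,-9.6,0,0,20,95],
])

```text
t: 4.65
eef_pos: [447.0, -220.9, 249.8]
tcp_rot: [-3.141, 0.0, -2.86]
ft_force: [0.1, 0.7, -0.3]
opening: 1.002
grip_force: 0.0
```

Emit:
jog_arm([
  [0,0,0,0,0,0,95],
  [0,0,0,0,0,0,95],
])

```text
t: 4.9
eef_pos: [447.6, -220.9, 251.1]
tcp_rot: [-3.141, 0.001, -2.868]
ft_force: [-0.1, 0.2, 1.6]
opening: 0.996
grip_force: 0.0
```

```bash
cat > awl.py <<'E'
from h import *
s=env.state();p=s["eef_pos"];Rt=R.from_euler("xyz",s["tcp_rot"]).as_matrix();print(s["t"],p,s["tcp_rot"])
c=shot("wrist","awl1.png");W=cloud(c);k=c["color"].astype(int);np.savez("awl1.npz",W=W,color=k)
m=(abs(W[...,0]-425)<110)&(abs(W[...,1]+232)<60)&(k[...,0]-k[...,2]>40)&(W[...,2]>8)
k_,l,st,ce=cv2.connectedComponentsWithStats(m.astype(np.uint8));i=1+np.argmax(st[1:,4]);g=l==i
P=W[g];print(st[i],"z",np.percentile(P[:,2],[5,50,95]))
for t in (20,25):
    T=P[P[:,2]>t];r=cv2.minAreaRect(T[:,:2].astype(np.float32));print(t,len(T),r);print(cv2.boxPoints(r))
m=(abs(W[...,0]-425)<150)&(abs(W[...,1]+232)<70)&(W[...,2]>7)
k_,l,st,ce=cv2.connectedComponentsWithStats(m.astype(np.uint8));i=1+np.argmax(st[1:,4]);Q=W[l==i]
v=np.linalg.svd(Q[:,:2]-Q[:,:2].mean(0),full_matrices=False)[2][0];v*=-np.sign(v[0]);
t=(Q[:,:2]-Q[:,:2].mean(0))@v;print("axis",v,np.degrees(np.arctan2(v[1],v[0])),"extent",np.ptp(t),"tip",Q[np.argmax(t)])
E
python3 awl.py
```

```text
4.9 [ 447.56 -220.91  251.07] [-3.14  0.   -2.87]
[ 303  123   37  144 4919] z [22.06 27.34 28.71]
20 4808 ((426.4516906738281, -228.98104858398438), (109.76807403564453, 27.0218448638916), 16.301687240600586)
[[ 369.98 -231.42]
 [ 377.57 -257.35]
 [ 482.92 -226.54]
 [ 475.34 -200.61]]
25 4410 ((431.6861267089844, -227.47486877441406), (98.3104476928711, 26.91449546813965), 16.278892517089844)
[[ 380.73 -228.34]
 [ 388.27 -254.17]
 [ 482.64 -226.61]
 [ 475.1  -200.78]]
axis [-0.27  0.96] 105.78494030927946 extent 145.69731756830942 tip [ 394.7  -162.07  255.5 ]
```

View pics/awl1.png

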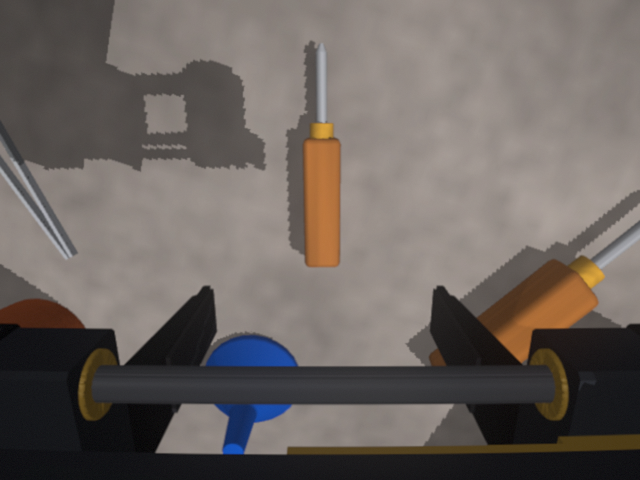

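The awl lies clear and upright in the picture, with the handle from (305,139) to (340,267) and the tip at (320,43). It lines up with the tool, and no neighbours are near the fingers.

Emit:
jog_arm([
  [0,0,-0.6,17.5,-2,15,60],
  [0,0,0,0,0,40,60],
  [0,0,0,0,0,50,60],
  [0,0,0,0,0,40,60],
  [0,0,0,0,0,20,60],
  [0,0,0,0,0,5,60],
  [0,0,0,0,0,0,15],
  [0,0,0,0,0,0,15],
  [0,0,0,0,0,0,15],
  [0,0,0,0,0,0,15],
])

```text
t: 6.2
eef_pos: [431.1, -227.9, 80.7]
tcp_rot: [-3.141, 0.001, -2.855]
ft_force: [-0.8, 1.6, 6.6]
opening: 0.294
grip_force: 30.0
```

Emit:
jog_arm([
  [0,0,0,0,0,0,15],
  [0,0,0,0,0,0,15],
])

```text
t: 6.45
eef_pos: [431.1, -227.9, 80.7]
tcp_rot: [-3.141, 0.001, -2.855]
ft_force: [-1.0, 0.2, 7.4]
opening: 0.292
grip_force: 30.0
```

Emit:
jog_arm([
  [0,0,0,0,0,-10,15],
  [0,0,0,0,0,-40,15],
  [0,0,0,0,0,-60,15],
  [0,0,0,0,0,-60,15],
  [0,0,9.7,0,0,-60,15],
  [0,0,9.7,0,0,-30,15],
  [0,0,9.7,0,0,0,15],
  [0,0,0,0,0,0,15],
])

```text
t: 7.45
eef_pos: [430.6, -227.6, 340.8]
tcp_rot: [-3.141, 0.001, 2.922]
ft_force: [0.4, -0.2, -1.2]
opening: 0.297
grip_force: 30.0
```

```bash
cat > hand.py <<'E'
import sys
from h import *
f=sys.argv[1]
s=env.state();p=s["eef_pos"];Rt=R.from_euler("xyz",s["tcp_rot"]).as_matrix();print(s["t"],p,s["tcp_rot"])
c=shot("wrist",f+".png");W=cloud(c);k=c["color"].astype(int);np.savez(f+".npz",W=W,color=k)
L=(W-p)@Rt   # tool coords
m=(abs(L[...,1])<25)&(L[...,2]>35)&(L[...,2]<95)&(L[...,0]>-5)&(L[...,0]<140)
P=L[m]
for a in range(5,135,5):
    g=P[(P[:,0]>=a)&(P[:,0]<a+5)]
    if len(g)>5: print(a,len(g),"y",np.percentile(g[:,1],[3,50,97]),"z",np.percentile(g[:,2],[3,50]))
r=k[...,0]-k[...,2]
top=m&(L[...,2]<57)&(r>25);print("handle top x max",np.percentile(L[top][:,0],[95,98,99.5]),"z",np.median(L[top][:,2]),"max x all",P[:,0].max())
E
python3 hand.py hand1
```

```text
7.45 [ 430.61 -227.59  340.81] [-3.14  0.    2.92]
5 1068 y [-14.57  -0.7   13.16] z [38.2  53.13]
10 2727 y [-21.95  -0.33  20.56] z [36.15 52.84]
15 901 y [-13.8   -1.08  12.05] z [52.09 53.27]
20 935 y [-13.71  -1.08  11.86] z [52.1  53.25]
25 965 y [-13.58  -0.71  12.17] z [52.18 53.29]
30 1001 y [-13.87  -0.71  12.03] z [52.1  53.28]
35 1010 y [-13.7   -0.71  12.12] z [52.04 53.27]
40 1057 y [-13.56  -0.72  12.17] z [51.95 53.22]
45 1328 y [-13.09  -0.72  11.32] z [52.92 55.68]
50 630 y [-9.28 -0.72  7.46] z [57.54 59.46]
55 747 y [-8.84 -0.72  7.36] z [57.54 60.12]
60 288 y [-4.39 -0.72  2.95] z [62.1  63.55]
65 297 y [-4.36 -0.72  2.93] z [62.   63.62]
70 303 y [-4.68 -0.72  2.89] z [62.19 63.71]
75 343 y [-4.69 -0.73  3.23] z [62.18 63.73]
80 315 y [-4.29 -0.73  3.2 ] z [62.16 63.63]
85 333 y [-4.26 -0.38  3.16] z [62.31 63.61]
90 338 y [-4.24 -0.73  3.12] z [61.96 63.66]
95 332 y [-4.2  -0.39  3.08] z [62.09 63.7 ]
100 346 y [-4.18 -0.4   3.04] z [62.   63.58]
105 331 y [-4.13 -0.4   3.  ] z [62.05 63.76]
110 169 y [-2.77 -0.4   1.98] z [63.02 64.84]
handle top x max [46.44 47.71 48.38] z 53.32863721086396 max x all 114.58277949815937
```

View pics/hand1.png

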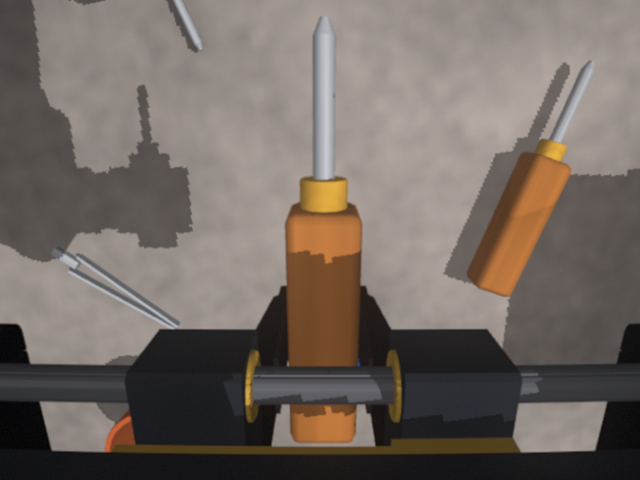

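The hand view shows the awl held straight between the fingers, tip at (323,18), shank on the column 323, handle square in the jaws. Next I compute the hover.

```bash
cat > tgt.py <<'E'
import sys
from h import *
u=np.array([np.cos(np.radians(77.2)),np.sin(np.radians(77.2)),0]);Z=np.array([0,0,1.]);O=np.array([614.,190.5,0])
cx=u*np.cos(np.pi/6)+Z*.5;cz=-u*.5+Z*np.cos(np.pi/6);cy=np.cross(cz,cx)
C=O+11*cx-28.6*cy+179.5*cz+0.7*u
G=np.c_[cy,cx,-cz]; H=np.array([-0.4,0,67.0])
def go(h,loc=H):
    s=env.state();Rt=R.from_euler("xyz",s["tcp_rot"]).as_matrix();p=s["eef_pos"]
    t=C+cz*h-G@loc
    print("t",s["t"],"C",C,"target TCP",t,"shift in tool",Rt.T@(t-p),"rotvec tool deg",np.degrees(R.from_matrix(Rt.T@G).as_rotvec()))
    print("handle now in cutout frame (x,y,z)",np.c_[cx,cy,cz].T@(p+Rt@loc-C))
if __name__=="__main__": go(float(sys.argv[1]))
E
python3 tgt.py 80; python3 tgt.py 40
```

```text
t 7.5 C [624.27 106.62 160.95] target TCP [607.6   35.03 288.26] shift in tool [-116.18  294.59   52.13] rotvec tool deg [-29.99  -0.1    0.34]
handle now in cutout frame (x,y,z) [-263.18  114.38  281.75]
t 7.5 C [624.27 106.62 160.95] target TCP [612.03  54.53 253.62] shift in tool [-116.31  314.59   86.78] rotvec tool deg [-29.99  -0.1    0.34]
handle now in cutout frame (x,y,z) [-263.18  114.38  281.75]
```

Emit:
jog_arm([
  [0,0,0,-8,20,0,15],
  [0,0,0,-18,46,8,15],
  [0,0,0,-18,46,8,15],
  [0,0,0,-18,46,8,15],
  [0,0,0,-18,46,8,15],
  [0,0,0,-18,46,8,15],
  [0,0,0,-18,44,12,15],
  [-10,0,0.3,0,0,0,15],
  [-10,0,0,0,0,0,15],
  [-10,0,0,0,0,0,15],
])

```text
t: 8.75
eef_pos: [608.6, 33.8, 288.0]
tcp_rot: [2.612, 0.002, 2.919]
ft_force: [-0.6, -0.3, -1.3]
opening: 0.291
grip_force: 30.0
```

Emit:
jog_arm([
  [0,0,0,0,0,0,15],
  [0,0,0,0,0,0,15],
])

```text
t: 9.0
eef_pos: [608.6, 33.5, 288.0]
tcp_rot: [2.622, -0.0, 2.917]
ft_force: [0.4, 0.3, -1.0]
opening: 0.293
grip_force: 30.0
```

```bash
python3 tgt.py 40; python3 - <<'E'
from tgt import *
s=env.state();p=s["eef_pos"];Rt=R.from_euler("xyz",s["tcp_rot"]).as_matrix()
c=shot("wrist","hover.png");W=cloud(c);k=c["color"].astype(int);np.savez("hover.npz",W=W,color=k)
F=(W-C)@np.c_[cx,cy,cz]
yel=(k[...,0]>90)&(k[...,1]>75)&(k[...,2]<45)&(k[...,0]-k[...,1]<40)
org=(k[...,0]>170)&(k[...,1]>50)&(k[...,1]<150)&(k[...,2]<70)
near=(abs(F)<[60,110,25]).all(-1)
for nm,m in (("yel",yel),("org",org)):
    n,l,st,ce=cv2.connectedComponentsWithStats((m&near).astype(np.uint8))
    for i in range(1,n):
        if st[i,4]>25: print(nm,st[i],*[np.percentile(F[l==i][:,j],[3,50,97]) for j in range(3)])
bl=(k.max(-1)<50)&near;print("face z",np.histogram(F[bl][:,2],bins=np.arange(-24,16,2)))
E
```

```text
t 9.0 C [624.27 106.62 160.95] target TCP [612.03  54.53 253.62] shift in tool [ 1.29  1.4  40.42] rotvec tool deg [-0.22  0.02 -0.07]
handle now in cutout frame (x,y,z) [-1.5  -1.3  80.42]
yel [336  61   5  84 394] [4.69 5.87 6.9 ] [ 67.28  87.14 108.48] [-8.53 -6.84 -0.7 ]
yel [299 166  13  11 116] [-16.72 -12.58  -9.64] [46.73 49.42 52.81] [-13.95 -12.82  -3.05]
yel [335 166  19  15 188] [ 4.89  9.35 14.59] [46.06 49.21 52.86] [-14.19 -12.84   0.97]
face z (array([ 2276,    95,    90,    83,    91,   173,   357,    93,   108,
          86,   116,   116,   112,  6150, 15209,   189,     0,     0,
           0]), array([-24, -22, -20, -18, -16, -14, -12, -10,  -8,  -6,  -4,  -2,   0,
         2,   4,   6,   8,  10,  12,  14]))
```

View pics/hover.png

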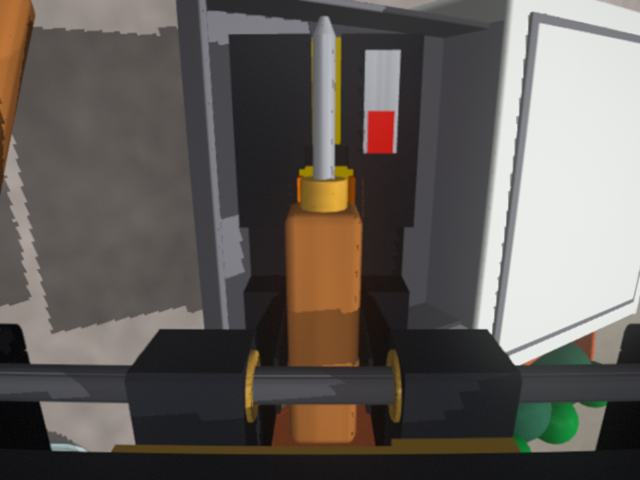

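The hover view shows the awl over the cutout. The yellow recess end is at rows 166–185, the slot edges show at columns 313 and 340, and the shank at 323 is a little left of the slot's middle. That agrees with the computed 1.4 mm shift.

Emit:
jog_arm([
  [-0.2,0,0,1.3,1.4,10,15],
  [0,0,0,0,0,20,15],
  [0,0,0,0,0,15,15],
  [0,0,0,0,0,5,15],
  [0,0,0,0,0,0,15],
  [0,0,0,0,0,0,15],
])

```text
t: 9.8
eef_pos: [613.4, 59.4, 246.1]
tcp_rot: [2.614, 0.0, 2.915]
ft_force: [0.1, 0.5, -1.5]
opening: 0.293
grip_force: 30.0
```

```bash
python3 tgt.py 0
```

```text
t 9.8 C [624.27 106.62 160.95] target TCP [616.46  74.04 218.98] shift in tool [ 0.28 -0.73 31.  ] rotvec tool deg [ 0.2   0.1  -0.13]
handle now in cutout frame (x,y,z) [ 0.85 -0.34 31.  ]
```

Emit:
jog_arm([
  [0.2,0,0,0.3,-0.7,8,15],
  [0,0,0,0,0,6,15],
  [0,0,0,0,0,4,15],
  [0,0,0,0,0,3,15],
  [0,0,0,0,0,3,15],
])

```text
t: 10.42
eef_pos: [615.9, 70.5, 225.2]
tcp_rot: [2.618, 0.001, 2.915]
ft_force: [-0.4, -3.6, 6.0]
opening: 0.292
grip_force: 30.0
```

```bash
python3 tgt.py 0
```

```text
t 10.425 C [624.27 106.62 160.95] target TCP [616.46  74.04 218.98] shift in tool [0.27 0.02 7.2 ] rotvec tool deg [ 0.01  0.16 -0.11]
handle now in cutout frame (x,y,z) [-0.01 -0.44  7.2 ]
```

Emit:
jog_arm([
  [0,0,0,0.3,0,2,15],
  [0,0,0,0,0,2,15],
  [0,0,0,0,0,2,15],
  [0,0,0,0,0,1,15],
  [0,0,0,0,0,0,15],
])

```text
t: 11.05
eef_pos: [616.5, 74.0, 218.9]
tcp_rot: [2.618, 0.001, 2.915]
ft_force: [0.7, -3.0, 4.5]
opening: 0.291
grip_force: 30.0
```

```bash
python3 tgt.py 0; python3 hand.py press1 | grep -E "^(20|40|90|110|handle)"
```

```text
t 11.05 C [624.27 106.62 160.95] target TCP [616.46  74.04 218.98] shift in tool [ 0.    0.03 -0.01] rotvec tool deg [ 0.01  0.15 -0.12]
handle now in cutout frame (x,y,z) [-0.02 -0.18 -0.01]
20 1539 y [-23.52  -0.06  23.55] z [51.73 53.52]
40 1816 y [-23.37  -0.08  23.34] z [51.71 53.56]
90 2230 y [-23.44  -0.09  23.51] z [60.81 62.49]
110 2301 y [-23.71   0.23  23.52] z [60.89 62.53]
handle top x max [46.81 48.01 48.68] z 52.86215708494883 max x all 121.64692949523345
```

Emit:
jog_arm([
  [0,0,0,0,0,1,15],
  [0,0,0,0,0,0,15],
])

```text
t: 11.35
eef_pos: [616.5, 74.3, 218.9]
tcp_rot: [2.617, 0.002, 2.915]
ft_force: [-2.8, -7.0, 13.5]
opening: 0.294
grip_force: 30.0
```

Emit:
jog_arm([
  [0,0,0,0,0,1,15],
  [0,0,0,0,0,0,15],
])

```text
t: 11.6
eef_pos: [616.7, 74.8, 218.8]
tcp_rot: [2.617, 0.002, 2.915]
ft_force: [-4.0, -7.4, 18.9]
opening: 0.293
grip_force: 30.0
```

Emit:
jog_arm([
  [0,0,0,0,0,-1.5,15],
  [0,0,0,0,0,0,48],
  [0,0,0,0,0,0,48],
  [0,0,0,0,0,0,48],
  [0,0,0,0,0,-5,48],
  [0,0,0,0,0,-25,48],
  [0,0,0,0,0,-40,48],
  [0,0,0,0,0,-30,48],
  [0,0,0,0,0,0,30],
  [0,0,0,0,0,0,10],
])

```text
t: 12.85
eef_pos: [604.6, 25.9, 304.1]
tcp_rot: [2.618, -0.001, 2.915]
ft_force: [-0.6, 1.0, -0.2]
opening: 0.354
grip_force: 0.0
```

```bash
python3 - <<'E'
from tgt import *
s=env.state();print(s["t"],s["eef_pos"],s["ft_force"])
c=shot("wrist","home.png");W=cloud(c);k=c["color"].astype(int)
F=(W-C)@np.c_[cx,cy,cz]
near=(abs(F)<[20,125,20]).all(-1)&(k[...,0]-k[...,2]>40)&(F[...,2]>6)
P=F[near];print(len(P),"z",np.percentile(P[:,2],[5,50,95]))
r=cv2.minAreaRect(P[:,:2].astype(np.float32));print(r)
for a in range(-50,120,10):
    g=F[(abs(F[...,1]-a)<5)&(abs(F[...,0])<15)&(F[...,2]>-8)&(F[...,2]<25)&(k.max(-1)>60)]
    if len(g): print(a,len(g),np.percentile(g[:,2],[50,97]),np.percentile(g[:,0],[3,97]))
bl=(k.max(-1)<50)&(abs(F)<[60,110,10]).all(-1);print("face",np.median(F[bl][:,2]))
E
```

```text
12.85 [604.59  25.91 304.06] [-0.58  0.99 -0.24]
7326 z [ 8.91 13.6  14.82]
((-0.3601837158203125, 31.716800689697266), (163.6857452392578, 28.080862045288086), 89.79948425292969)
-50 276 [13.24 14.57] [-12.83  14.22]
-40 631 [13.68 14.86] [-13.42  13.49]
-30 648 [13.63 14.96] [-13.26  13.39]
-20 676 [13.7  14.92] [-13.74  13.03]
-10 684 [13.7  15.07] [-13.53  12.37]
0 702 [13.69 14.97] [-13.39  12.26]
10 729 [13.71 15.03] [-13.17  12.78]
20 748 [13.73 15.1 ] [-13.02  12.65]
30 806 [13.58 15.05] [-13.43  14.36]
40 837 [13.76 15.12] [-13.24  14.29]
50 725 [ 8.7  13.93] [-12.8   13.08]
60 385 [5.58 9.24] [-8.04  7.33]
70 402 [2.38 4.79] [-8.17  7.82]
80 462 [2.1 4.7] [-8.15  7.76]
90 461 [2.25 4.58] [-8.24  7.69]
100 466 [2.23 4.7 ] [-8.12  7.62]
110 458 [0.33 4.77] [-8.   7.6]
face 3.9153131587146865
```

View pics/home.png

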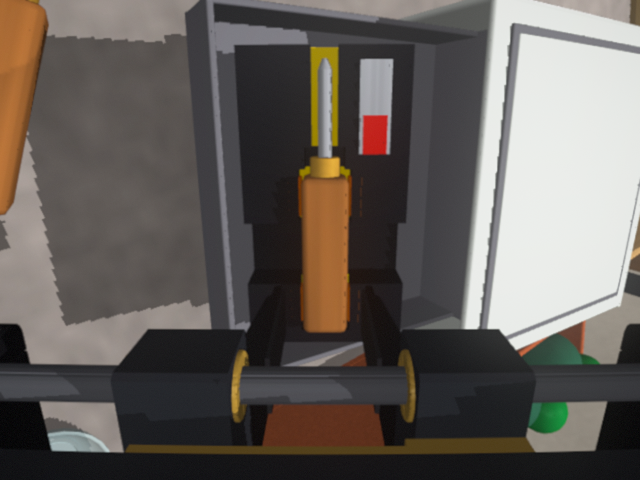

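The home picture shows the awl seated. The handle lies between the pads from (302,178) to (349,330), the shank in its slot down to (324,60), and it measures about 10 mm proud. Now the push.

```bash
cat > push.py <<'E'
from tgt import *
def go(a,z,tilt=50):
    s=env.state();Rt=R.from_euler("xyz",s["tcp_rot"]).as_matrix();p=s["eef_pos"];th=np.radians(tilt)
    tz=u*np.sin(th)-Z*np.cos(th);ty=u*np.cos(th)+Z*np.sin(th);G2=np.c_[cy,ty,tz]
    tip=O+u*a+Z*z; t=tip-78*tz; n=p+78*Rt[:,2]
    print("t",s["t"],"open",s["opening"],"tip now A,Y,z",(n-O)@u,(n-O)@cy,n[2],"TCP A",(p-O)@u,"shift tool",Rt.T@(t-p),"shift in final tool",G2.T@(t-p),"rot",np.degrees(R.from_matrix(Rt.T@G2).as_rotvec()))
if __name__=="__main__": go(float(sys.argv[1]),float(sys.argv[2]))
E
python3 push.py -185 125
```

```text
t 12.9 open 0.308077149097056 tip now A,Y,z -123.41187885962084 -27.23377614841734 236.1930890535362 TCP A -162.41718132458607 shift tool [  26.8  -135.7    70.21] shift in final tool [  27.26 -151.44   19.59] rot [-20.     0.01  -0.19]
```

Emit:
jog_arm([
  [0,0,0,9,-30,0,0],
  [0,0,0,9,-50,0,0],
  [0,0,0,9,-40,0,0],
  [-10,0,0,0,0,0,0],
  [-10,0,-0.2,0,0,0,0],
  [0,0,0,0,0,0,0],
  [0,0,0,0,0,0,0],
])

```text
t: 13.78
eef_pos: [555.2, -69.1, 244.3]
tcp_rot: [2.272, 0.001, 2.918]
ft_force: [-0.5, 0.7, -0.7]
opening: 0.005
grip_force: 0.0
```

```bash
python3 push.py -170 125;python3 push.py -22 125
```

```text
t 13.775 open 0.004552896124346045 tip now A,Y,z -206.61989580201194 -0.2655402163860522 193.91517242137311 TCP A -266.1945011325646 shift tool [  0.29 -29.27  72.45] shift in final tool [  0.23 -29.53  72.35] rot [-0.2   0.03  0.05]
t 13.775 open 0.004552896124346045 tip now A,Y,z -206.61989580201194 -0.2655402163860522 193.91517242137311 TCP A -266.1945011325646 shift tool [  0.26  66.26 185.49] shift in final tool [  0.23  65.6  185.72] rot [-0.2   0.03  0.05]
```

Emit:
jog_arm([
  [0,0,0,0,-20,20,0],
  [0,0,0,0,-9.5,40,0],
  [0,0,0,0,0,12.5,0],
  [0,0,0,0,6.4,7.7,0],
  [0,0,0,0,6.4,7.7,0],
  [0,0,0,0,6.4,7.7,0],
  [0,0,0,0,6.4,7.7,0],
  [0,0,0,0,6.4,7.7,0],
])

```text
t: 14.78
eef_pos: [574.8, 14.5, 176.3]
tcp_rot: [2.27, 0.004, 2.917]
ft_force: [-4.7, -10.3, 5.4]
opening: 0.003
grip_force: 5.6
```

```bash
python3 push.py -28 125
```

```text
t 14.775 open 0.0028451932780872223 tip now A,Y,z -120.65013319353108 -1.04082861049248 126.1203598321487 TCP A -180.34790117644263 shift tool [ 0.87 58.69 71.63] shift in final tool [ 0.78 58.61 71.69] rot [-0.06  0.19  0.14]
```

Emit:
jog_arm([
  [0,0,0,0,6.4,7.7,0],
  [0,0,0,0,6.4,7.7,0],
  [0,0,0,0,6.4,7.7,0],
  [0,0,0,0,6.4,7.7,0],
  [0,0,0,0,6.4,7.7,0],
  [0,0,0,0,6.4,7.7,0],
  [0,0,0,0,6.4,7.7,0],
  [0,0,0,0,3.2,3.9,0],
  [0,0,0,0,0,0,0],
])

```text
t: 15.9
eef_pos: [591.5, 88.3, 176.0]
tcp_rot: [2.269, 0.004, 2.918]
ft_force: [0.1, -1.0, 0.4]
opening: 0.007
grip_force: 0.6
```

```bash
python3 push.py -28 125
```

```text
t 15.9 open 0.007107116628336523 tip now A,Y,z -44.91604660224848 -0.9524990589452172 125.87022586379967 TCP A -104.668795125865 shift tool [ 0.74 10.21 13.52] shift in final tool [ 0.73 10.21 13.52] rot [0.   0.17 0.15]
```

Emit:
jog_arm([
  [0,0,0,0,3.2,3.8,0],
  [0,0,0,0,3.2,3.8,0],
  [0,0,0,0,1.3,1.5,0],
  [0,0,0,0,1.3,1.5,0],
])

```text
t: 16.4
eef_pos: [594.5, 101.2, 175.9]
tcp_rot: [2.269, 0.004, 2.917]
ft_force: [-4.4, -10.0, 6.0]
opening: 0.004
grip_force: 5.1
```

Emit:
jog_arm([
  [0,0,0,0,1.3,1.5,0],
  [0,0,0,0,0.7,0.8,0],
])

```text
t: 16.65
eef_pos: [595.2, 104.2, 175.9]
tcp_rot: [2.269, 0.004, 2.917]
ft_force: [-4.0, -9.0, 5.3]
opening: 0.007
grip_force: 5.1
```

Emit:
jog_arm([
  [0,0,0,0,1,1.2,0],
  [0,0,0,0,0.7,0.8,0],
])

```text
t: 16.9
eef_pos: [595.7, 106.7, 175.9]
tcp_rot: [2.269, 0.003, 2.917]
ft_force: [-4.8, -9.1, 4.2]
opening: 0.005
grip_force: 5.1
```

```bash
python3 push.py -28 125
```

```text
t 16.9 open 0.005304815786742917 tip now A,Y,z -26.014495319536692 -0.9847188799284781 125.6969316879713 TCP A -85.74262105466724 shift tool [ 0.75 -1.85 -1.07] shift in final tool [ 0.75 -1.85 -1.07] rot [-0.03  0.17  0.11]
```

Not yet at the stop, so I keep going in small steps.

Emit:
jog_arm([
  [0,0,0,0,1,1.2,0],
  [0,0,0,0,0.7,0.8,0],
])

```text
t: 17.15
eef_pos: [596.3, 109.3, 175.9]
tcp_rot: [2.269, 0.004, 2.917]
ft_force: [-4.3, -9.3, 5.6]
opening: 0.004
grip_force: 5.1
```

Emit:
jog_arm([
  [0,0,0,0,1,1.2,0],
  [0,0,0,0,0.7,0.8,0],
])

```text
t: 17.4
eef_pos: [596.9, 111.6, 175.8]
tcp_rot: [2.27, 0.004, 2.917]
ft_force: [-8.0, -18.8, 8.8]
opening: 0.004
grip_force: 10.3
```

Emit:
jog_arm([
  [0,0,0,0,1,1.2,0],
  [0,0,0,0,0.7,0.8,0],
])

```text
t: 17.65
eef_pos: [597.1, 112.1, 175.9]
tcp_rot: [2.273, 0.004, 2.916]
ft_force: [-19.5, -42.4, 17.3]
opening: 0.006
grip_force: 22.9
```

It has hit the stop. I back off and check.

Emit:
jog_arm([
  [0,0,0,0,-6,-8,0],
  [0,0,0,0,-20,-24,0],
  [0,0,0,0,-35,-40,0],
  [0,0,0,0,-35,-40,0],
  [0,0,0,0,-10,-12,0],
  [0,0,0,0,0,0,0],
  [0,0,0,0,0,0,0],
])

```text
t: 18.52
eef_pos: [561.3, -42.8, 173.7]
tcp_rot: [2.269, 0.002, 2.919]
ft_force: [0.2, 0.6, 0.7]
opening: 0.005
grip_force: 0.0
```

```bash
python3 - <<'E'
from tgt import *
print(env.state()["t"],env.state()["eef_pos"],env.state()["ft_force"])
for n in ("wrist","top"):
    c=shot(n,n+"_end.png");W=cloud(c);A=(W-O)@u;Y=(W-O)@cy;z=W[...,2]
    m=(A<-3)&(A>-60)&(abs(Y)<100)&(z>115)&(z<160)
    print(n,m.sum(),np.percentile(A[m],[2,50,98]) if m.any() else "")
    m=(A>-3)&(A<10)&(abs(Y)<100)&(z>160);print("housing",np.nanpercentile(A[m],[2,50]) if m.any() else "")
E
```

```text
18.525 [561.27 -42.81 173.72] [0.21 0.57 0.74]
wrist 14672 [-21.27 -19.8  -18.12]
housing [-1.28  0.73]
top 356 [-21.17 -19.98 -16.14]
housing [-0.49  4.69]
```

View pics/wrist_end.png

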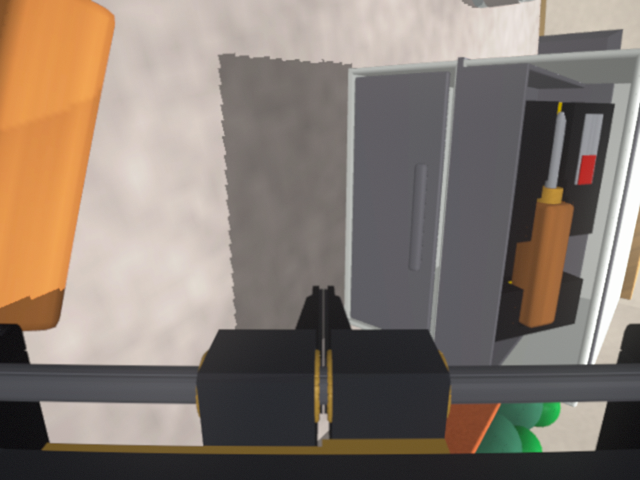

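The wrist view shows the tray shut, its front 20 mm ahead of the housing. The awl is still seated at (548,260), and the hand is clear.

```bash
python3 -c "
from cell import env
print(env.job_done())"
```

```text
the job is handed in; nothing more can be done
None
```

The awl is pressed fully home in its cutout, the tray is pushed shut with its front measured 20 mm ahead of the housing, and the job was handed in at about 18.5 s; the hand-in returned no verdict.

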